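# Hang the cordless driver on the bench balancer arm

### The job

Take the cordless screwdriver out of its bench holster and hang it on the spring balancer: slide its neck into the fork at the end of the swing arm, let the collar down onto the fork behind the upturned tips, and keep hold while you follow the arm down as its spring takes up the weight, without forcing it against the arm. Let go only once the arm alone carries the driver, so that the arm neither drops nor springs up when you release it, and leave everything else on the bench where it is.

Things in the scene. Friction and masses are not known exactly. Their poses are not given: they have to be found in the camera images.
- driver: Cordless inline screwdriver, 210 mm long, round, upright bit down in the holster. Origin at the bit tip, z towards the tail. Diameters from the tip: bit and chuck 16 mm (0-45), black nose 29 (45-70), white body 36 (70-128), grey neck 28 (128-150), steel collar 44 (150-157), white tail with rubber bands 34 (157-210; grip here, at about 190). Mass 0.3 to 0.85 kg, unknown (battery size).
- driver_collar (a point): Centre of the underside of the driver's steel collar, on the tool's axis 150 mm from the bit tip; z towards the tail.
- holster: Loose weighted holster: steel foot 92 mm diameter, black tube 53 mm outer and 33 mm inner diameter, top 85 mm above the bench. Origin at the centre of its underside. The driver's white body rests on the tube's top, nose and bit inside; the bit is clear once the driver is lifted 72 mm.
- fork_head: Level fork head on the free end of the spring balancer (foot screwed to the far side of the bench, post with swivel, pair of parallel sprung links). Origin at the links' lower end pivot, 65 mm behind and 43 mm below the seat; x points level towards the post, z up. Moves with the arm: it swivels easily sideways about the post, and sinks under load without tilting.
- fork_seat (a point): Where the centre of the collar's underside belongs: top face of the 5 mm fork plate, in its slot. x points level towards the post, z up. Slot 32 mm wide, closed 16 mm behind the seat (+x), open to -x; flared mouth ends 42 mm before the seat. Prongs 16 mm wide. Behind the fork nothing of the head rises above the plate.
- fork_tip (a point): Middle between the fork's two upturned tips, at their top, 19 mm before the seat (-x). The tips stand on the prongs either side of the slot, 4 mm thick, 5 mm higher than the plate; they keep the seated collar from sliding out, so it must pass above them.
- bit_block: Loose white block 120 x 46 x 20 mm with steel bits standing 14 mm above it. Origin at the centre of its underside. Leave alone.
- screw_dish: Small round steel dish of screws, 76 mm diameter, 16 mm high. Origin at the centre of its underside. Leave alone.
- orange_screwdriver: Hand screwdriver with an orange handle, lying on the bench. Leave alone.
- link_mid (a point): Middle of the lower links. Links 250 mm between pivots; the post is 230 mm behind the end pivot when unloaded (links rise 0.40 rad to the fork, seat 286 mm above the bench). The seat sinks on an arc: seat to post = 65 mm + 250 mm x cos(rise). Spring: about 13 mm of sinking per N at the fork; the driver settles 40 to 110 mm down by its mass, bouncing if let fall. Lower stop 127 mm down.

How it is judged:
On the way, in this order (a step that is already met when the one before it is completed fails the run):
1. the driver is lifted clear of its holster (z of driver in the frame of holster above 0.087 m), for 0.1 s.
2. the driver's collar sits in the fork and the arm has sunk under it while the gripper still holds the tail (horizontal distance between driver_collar and fork_seat below 0.006 m and z of driver_collar in the frame of fork_seat between -0.003 and 0.003 m and height (world z) of fork_seat below 0.271 m and contact force between the fingers and driver above 1 N), for 0.2 s.
At the end, for the whole second after the job is handed in: The driver hangs let go and upright (within 0.08 rad) in the fork, collar flat on the plate (within 3 mm) and within 6 mm of the seat's centre; the arm has sunk under it (seat below 266 mm, 20 mm under unloaded) and rests (fork head under 20 mm/s, driver under 30 mm/s) (horizontal distance between driver_collar and fork_seat below 0.006 m and z of driver_collar in the frame of fork_seat between -0.003 and 0.003 m and angle between driver's own z axis and vertical below 0.08 rad and linear speed of driver below 0.03 m/s and contact force between the fingers and driver below 0.1 N and height (world z) of fork_seat below 0.266 m and linear speed of fork_head below 0.02 m/s); the robot touches nothing.
It fails at once if the arm drops, springs up or is knocked along: the fork head moves faster than 110 mm/s (linear speed of fork_head above 0.11 m/s).
It fails at once if the driver is forced against the fork with more than 18 N (contact force between driver and fork_head above 18 N).
It fails at once if the arm is pressed down to its lower stop (seat lower than 163 mm) (height (world z) of fork_seat below 0.163 m).
It fails at once if the holster is pushed away or carried off (more than 40 mm) (distance of holster from where it was at the start of the episode above 0.04 m).
It fails at once if bit block, screw dish or orange screwdriver is disturbed (moved more than 20 mm) (distance of any of bit_block, screw_dish, orange_screwdriver from where it was at the start of the episode above 0.02 m).
It also fails if it takes over 67 s, if anything falls off the work surface, if the arm or the gripper's body presses on something with over 40 N, if the wrist force passes 120 N, or if a joint passes its speed limit or range.

### The arm

A 7-joint arm with a two-finger parallel gripper is mounted at the origin on the work surface. World frame = base frame: x ahead of the robot, y to its left, z up, the work surface at z = 0. Lengths are in m, angles in rad, forces in N, time in s.
With the tool pointing down it reaches from about 0.4 to 0.85 m from the base axis. Payload 10.4 kg.
Tool frame: the origin (TCP) lies where the fingers leave the gripper's body, on its centre line; the fingertips stand 73 mm ahead of it and the grasp point (between the pads) lies 54 mm ahead of it; z points along the fingers, y is the direction in which the jaws open and shut (so a half turn about z gives the same grasp; the last joint's range is limited). The gripper opens to 85 mm and grips with 20 to 120 N. Pads are 22 mm wide; open, the fingers measure 114 mm over their backs; the gripper's body (76 mm by 85 mm) begins 54 mm behind the grasp point. The pads swing forward as they close: fully open they stand 13 mm farther back than shut.
Start: joints at [1.213, 0.332, -0.065, 1.46, 0.022, 1.35, -0.088], TCP at [0.205, -0.59, 0.304] pointing down, gripper open.
Joint ranges: [-2.6, 2.6], [-0.5, 2.12], [-1.47, 1.34], [0.16, 2.42], [-1.27, 4.41], [0.06, 2.06], [-2.6, 2.6]. Speed limits (rad/s): [2.22, 2.22, 2.79, 2.79, 3.14, 3.14, 3.14].

### API

Orientations are given as a unit quaternion [x, y, z, w].
In Python, from workcell import get_obs, camera, camera_model, hand_in gives the robot as it stands.
- The arm moves only by the shell command python3 -m crank 'ROWS' [FORCE]. ROWS is text: rows parted by semicolons, each of 7 numbers parted by spaces: the shift along the tool's x, y, z in units of 40 mm (1.0 is 40 mm), then the turn, a rotation vector about the tool's x, y, z in units of 8 degrees (1.0 is 8 degrees), then the finger opening in mm, from 0 to 85.4. In form: x y z ax ay az jaw; .... A call has exactly 10 rows; each row shifts and turns the pose as measured when the row begins, along the tool's axes as they then stand; what a row does not reach is not made up. A row lasts 1/10 s, in which the tool goes at most 50 mm and 8.59 degrees, less where a joint would pass 70% of its speed; a pose out of reach is approached as far as the arm can. A call is refused whole if a number of a shift passes 1 or a number of a turn 1, either way. A call with a gripper value outside its range is refused whole. The fingers move at their own pace and stop on an object; FORCE is the grip in N (left out, the last holds). Time passes only in rows, so rows that do not move let the fingers close, or fill a call up. It gives the time, the measured TCP pose, the force and the opening at its end, in the units of the state.
- get_obs(): the state, without advancing time (a new reading comes with each control period).
- camera(name): name is "scene" or "side" or "wrist"; returns (picture, depth): 384x512x3 uint8, red, green, blue; 384x512 float32, m along the optical axis (not along the pixel's ray), 0 where there is no reading.
- camera_model(name): a dict with "fx", "fy", "cx", "cy" (pixels), "position" and "rotation" of the camera in the world; the wrist camera has in their place "hand_eye" (4x4, takes a point from camera to tool coordinates, whose origin is the TCP and whose axes are the flange's). Camera axes: x right, y up, looking along -z (the intrinsics and any distortion apply to the point x, -y, -z); pixel columns grow to the right and rows downward; lengths in m; the calibration is good to about 2 mm. The wrist camera is an equidistant fisheye: a pixel r from the principal point sees the ray r / f radians off the axis. A picture is of the moment at which its call begins: read the wrist's pose just before it. camera_model takes no time and is no camera call.
- hand_in(): hands the job in, once; it reports no verdict.
The state is a dict: "clock": time; "joint_pos": joint angles; "joint_velocities": joint speeds; "tau": joint torques, N m; "position": TCP position; "ee_rot": TCP orientation; "ft_force": force on the tool from outside, world axes, zero at the start; "torque": the same for the moment, N m; "grip_width": opening from 0.0 (shut) to 1.0 (fully open).
Only numpy, scipy, OpenCV 4.12 (cv2) and the standard library are available. Lean on these libraries where they do the work, as an engineer would, in place of code of your own. Each camera call takes 0.05 s, during which the arm holds its last target.

## Working session

There is one attempt and no reset: what is moved stays moved. The work goes in short steps, Python scripts to look and compute and a shell command to move; the robot and the scene stay as the last step left them, time stands still between calls to the robot, and variables do not carry over. Pictures are saved under pics/ and viewed, and the job is handed in when it is done.

```bash
mkdir -p pics; ls
python3 - <<'E'
from workcell import *
import cv2,numpy as np
o=get_obs();print(o)
for n in("scene","side","wrist"):
    p,d=camera(n);cv2.imwrite(f"pics/{n}0.png",p[:,:,::-1]);np.save(f"pics/{n}0.npy",d)
    print(n,camera_model(n))
print(get_obs()['clock'])
E
```

```text
pics
{'clock': 0.0, 'joint_pos': array([ 1.21341259,  0.33287431, -0.06472976,  1.46093661,  0.0216275 ,
        1.34991676, -0.08851958]), 'joint_velocities': array([ 0.00038329, -0.00057886,  0.00028463,  0.00131598, -0.00093515,
        0.00028381, -0.00103128]), 'tau': array([-8.65720176e-04, -6.25460887e+01,  4.89424670e-02, -3.91608167e+01,
        1.62410043e-02,  1.00133035e-02, -2.24213284e-05]), 'position': array([ 0.20527107, -0.59003799,  0.30311668]), 'ee_rot': array([ 9.86019453e-01,  1.66628695e-01, -1.61251207e-04, -7.00814842e-04]), 'ft_force': array([ 0.62074465, -0.29690785, -0.63371108]), 'torque': array([-0.02952307, -0.02145691,  0.02429008]), 'grip_width': 0.9993453414795893}
scene {'fx': 445.15656329325407, 'fy': 445.15656329325407, 'cx': 256.4741781799502, 'cy': 190.65949731593045, 'position': array([ 1.0253818 , -0.79210256,  1.18166673]), 'rotation': array([0.35257561, 0.0927687 , 0.22645306, 0.90321837])}
side {'fx': 357.72675103325275, 'fy': 357.72675103325275, 'cx': 257.44354126230337, 'cy': 189.95706450878498, 'position': array([ 0.28752933, -0.55160202,  0.89113569]), 'rotation': array([ 0.34706962, -0.08581157, -0.24787298,  0.90040993])}
wrist {'fx': 297.3186396354542, 'fy': 297.3186396354542, 'cx': 254.1194073597242, 'cy': 190.59919598922966, 'hand_eye': array([[ 2.97434725e-04,  9.55948964e-01,  2.93532775e-01,
         7.46604726e-02],
       [ 9.99999557e-01, -5.46395551e-04,  7.66155219e-04,
         3.09975041e-05],
       [ 8.92790290e-04,  2.93532417e-01, -9.55948703e-01,
        -7.00010696e-02],
       [ 0.00000000e+00,  0.00000000e+00,  0.00000000e+00,
         1.00000000e+00]])}
0.15
```

View pics/scene0.png

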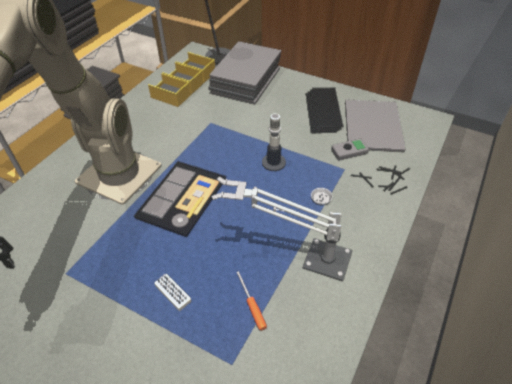

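View pics/side0.png

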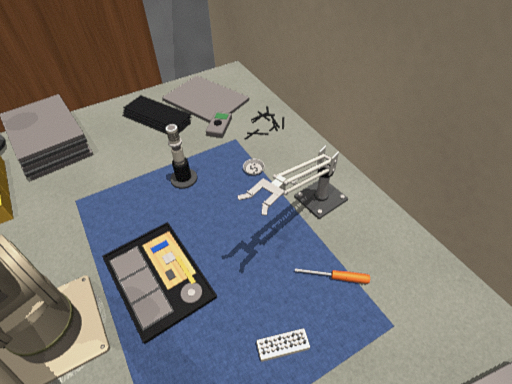

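View pics/wrist0.png

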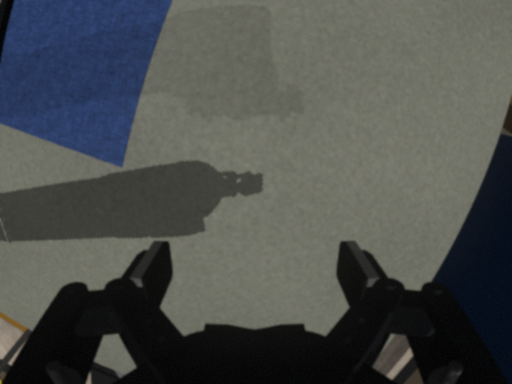

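The scene camera shows the holster and driver at about (274,140), the fork at about (235,190), and the post at about (330,245). In the side camera the driver is at (177,155) and the fork at (262,195). I'll enlarge these.

```bash
cat > h.py <<'E'
import numpy as np,cv2
from scipy.spatial.transform import Rotation as R
from workcell import *
def world(n,u,v,z):
    m=camera_model(n);p=np.array([(u-m['cx'])/m['fx']*z,-(v-m['cy'])/m['fy']*z,-z])
    return R.from_quat(m['rotation']).apply(p)+m['position']
def cloud(n,d):
    v,u=np.mgrid[:384,:512];m=camera_model(n)
    p=np.stack([(u-m['cx'])/m['fx']*d,-(v-m['cy'])/m['fy']*d,-d],-1).reshape(-1,3)
    return (R.from_quat(m['rotation']).apply(p)+m['position']).reshape(384,512,3)
def proj(n,P):
    m=camera_model(n);q=R.from_quat(m['rotation']).inv().apply(np.atleast_2d(P)-m['position'])
    return np.c_[m['cx']+m['fx']*q[:,0]/-q[:,2], m['cy']-m['fy']*q[:,1]/-q[:,2]]
def crop(src,dst,u0,v0,u1,v1,k):
    im=cv2.imread(src)[v0:v1,u0:u1];cv2.imwrite(dst,cv2.resize(im,None,fx=k,fy=k,interpolation=cv2.INTER_CUBIC))
E
python3 - <<'E'
from h import *
crop("pics/scene0.png","pics/s1.png",205,100,365,220,5)
crop("pics/side0.png","pics/s2.png",150,110,350,260,4)
for n in("scene","side"):
    c=cloud(n,np.load(f"pics/{n}0.npy"));np.save(f"pics/{n}c.npy",c)
    im=cv2.imread(f"pics/{n}0.png")
    b=c[...,2]
    print(n,'bench z',np.median(b[(abs(c[...,0]-.5)<.3)&(abs(c[...,1])<.3)&(b<.03)]))
c=np.load("pics/scenec.npy")
for u,v in[(275,115),(275,125),(274,135),(274,160),(335,215),(222,190),(322,195),(118,170),(172,290)]:print(u,v,c[v,u].round(3))
c=np.load("pics/sidec.npy")
for u,v in[(172,127),(177,150),(183,175),(262,190),(253,166),(322,160)]:print(u,v,c[v,u].round(3))
E
```

```text
scene bench z 0.0018482792779768165
side bench z 0.0014034740844557358
275 115 [0.485 0.329 0.224]
275 125 [0.497 0.308 0.199]
274 135 [0.492 0.313 0.149]
274 160 [0.499 0.303 0.037]
335 215 [0.83  0.028 0.196]
222 190 [ 0.386  0.11  -0.001]
322 195 [0.717 0.253 0.004]
118 170 [ 0.059 -0.044  0.085]
172 290 [ 0.482 -0.324  0.032]
172 127 [0.489 0.32  0.225]
177 150 [0.485 0.311 0.143]
183 175 [0.482 0.299 0.042]
262 190 [0.691 0.136 0.002]
253 166 [0.721 0.25  0.003]
322 160 [0.836 0.028 0.154]
```

View pics/s1.png

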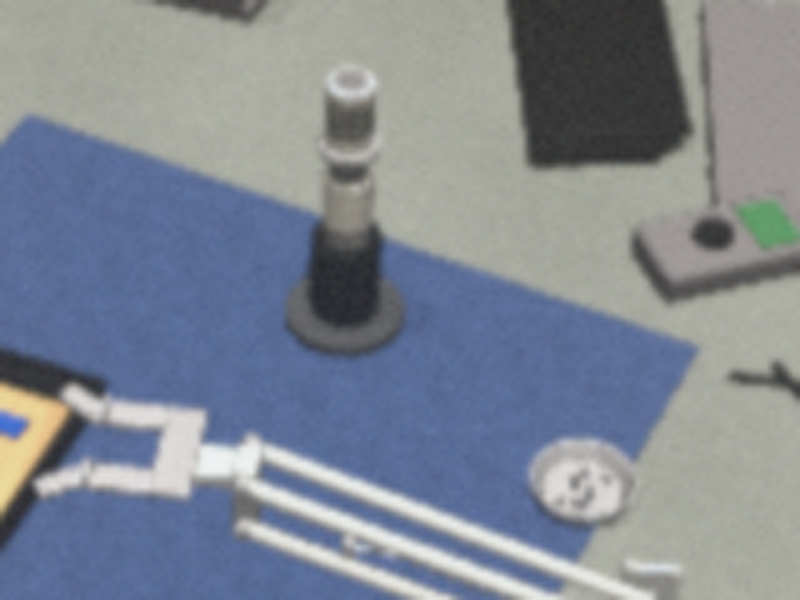

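View pics/s2.png

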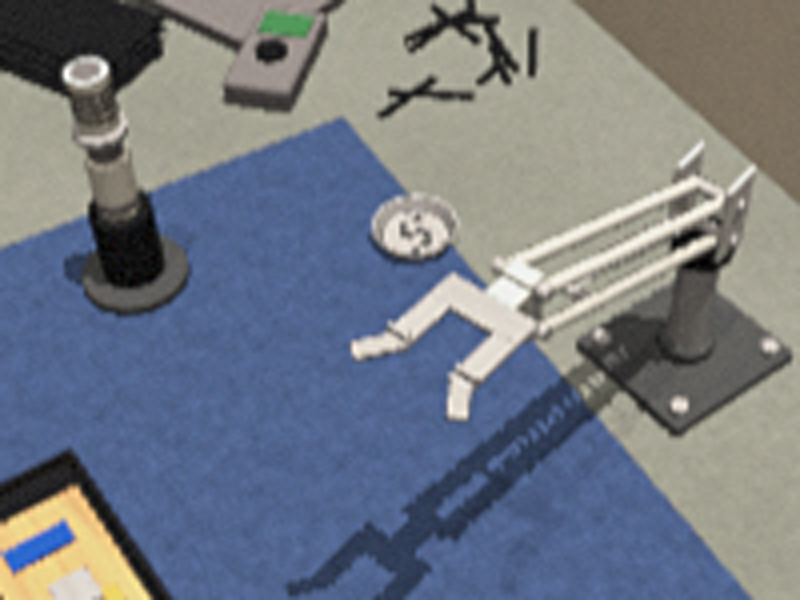

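```bash
python3 - <<'E'
from h import *
def ray(n,u,v,z):
    m=camera_model(n);a=world(n,u,v,1.)-m['position'];return m['position']+a*(z-m['position'][2])/a[2]
S=lambda x,y:("scene",205+x/5-.4,100+y/5-.4)
D=lambda x,y:("side",150+x/4-.375,110+y/4-.375)
def pr(l,z,*a):
    for q in a: print(l,ray(*q,z).round(4))
pr('tail',.225,S(351,80),D(87,70))
pr('foot',.008,S(345,312),D(136,273))
pr('slot end A(scene upper/side left)',.286,S(166,424),D(455,297)); pr('slot end B',.286,S(158,470),D(498,325))
pr('tipA inner',.291,S(106,412),D(395,333)); pr('tipB',.291,S(90,470),D(468,378))
pr('back cornA',.286,S(205,410),D(455,272)); pr('back cornB',.286,S(190,496),D(537,325))
pr('dish',.016,S(582,478),D(415,228))
# post foot plate corners
for p in [(578,345),(682,433),(792,350)]: pr('plate',.012,D(*p))
E
python3 - <<'E'
from h import *
crop("pics/scene0.png","pics/s3.png",200,170,260,215,13)
crop("pics/side0.png","pics/s4.png",230,160,300,220,11)
crop("pics/side0.png","pics/s5.png",285,135,355,225,8)
E
```

```text
tail [0.4869 0.3247 0.225 ]
tail [0.4876 0.321  0.225 ]
foot [0.4893 0.3207 0.008 ]
foot [0.4864 0.3194 0.008 ]
slot end A(scene upper/side left) [ 0.569  -0.0698  0.286 ]
slot end A(scene upper/side left) [ 0.5743 -0.0689  0.286 ]
slot end B [ 0.5825 -0.1018  0.286 ]
slot end B [ 0.5839 -0.1001  0.286 ]
tipA inner [ 0.5375 -0.0814  0.291 ]
tipA inner [ 0.529 -0.079  0.291]
tipB [ 0.5524 -0.1229  0.291 ]
tipB [ 0.547  -0.1281  0.291 ]
back cornA [ 0.5829 -0.0502  0.286 ]
back cornA [ 0.5846 -0.0518  0.286 ]
back cornB [ 0.6073 -0.1102  0.286 ]
back cornB [ 0.6028 -0.1116  0.286 ]
dish [0.7173 0.2398 0.016 ]
dish [0.7147 0.235  0.016 ]
plate [0.762  0.0522 0.012 ]
plate [ 0.7796 -0.0632  0.012 ]
plate [ 0.9061 -0.0416  0.012 ]
```

View pics/s3.png

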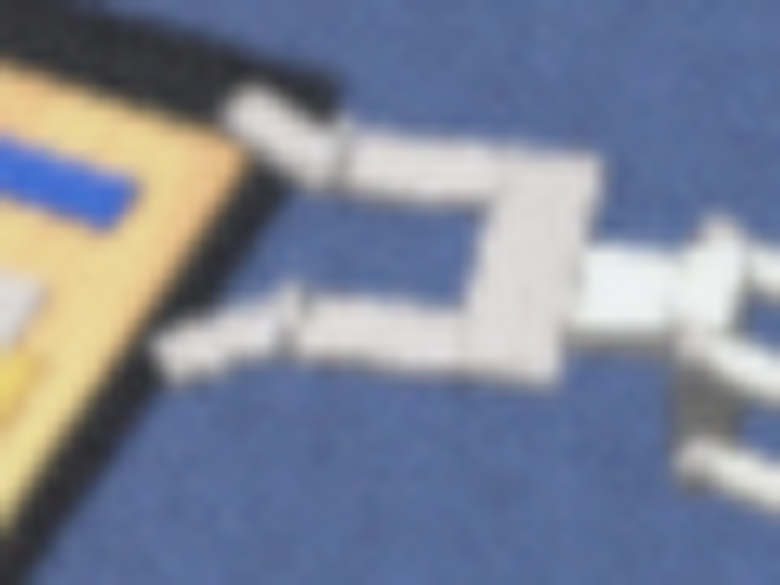

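View pics/s4.png

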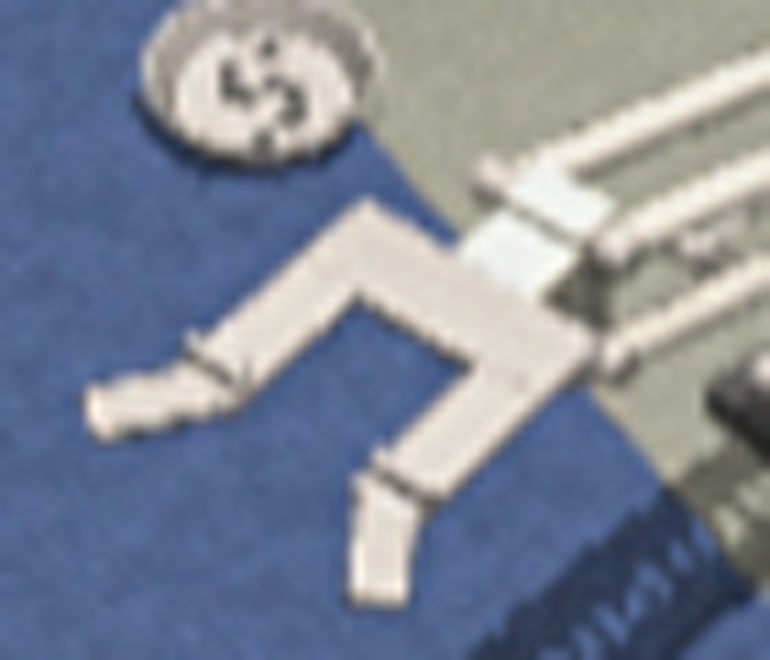

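Run:
```python
from h import *
from scipy.optimize import least_squares
s3=dict(eA=(483,207),eB=(468,310),bA=(602,157),bB=(555,383),tAo=(348,112),tAi=(335,185),tBi=(298,288),tBo=(285,352))
s4=dict(eA=(358,298),eB=(475,362),bA=(368,203),bB=(600,350),tAo=(190,336),tAi=(245,388),tBi=(378,456),tBo=(432,495))
def model(b):
    return dict(eA=(.016,.016,0),eB=(.016,-.016,0),bA=(b,.032,0),bB=(b,-.032,0),tAo=(-.019,.032,.005),tAi=(-.019,.016,.005),tBi=(-.019,-.016,.005),tBo=(-.019,-.032,.005))
def res(p,z=.286,which=("scene","side"),full=False):
    x,y,th,b=p;M=model(b);out=[]
    for n,s,o,k in(("scene",s3,(200,170),13),("side",s4,(230,160),11)):
        if n not in which: continue
        P=np.array([M[i] for i in s]);W=R.from_euler('z',th).apply(P)+[x,y,z]
        uv=np.array(list(s.values()))/k+np.array(o)-.5+.5/k
        out.append((proj(n,W)-uv)*1.2)
    return np.concatenate(out).ravel()
for w in(("scene","side"),("scene",),("side",)):
    r=least_squares(lambda p:res(p,which=w),[.565,-.09,.38,.04],loss='soft_l1');x,y,t,b=r.x
    print(w,r.x.round(4),'rms px',np.sqrt((r.fun**2).mean()).round(2),'post',(x+.295*np.cos(t)).round(4),(y+.295*np.sin(t)).round(4))
```

```text
('scene', 'side') [ 0.559  -0.0943  0.3506  0.0374] rms px 0.69 post 0.836 0.0071
('scene',) [ 0.5607 -0.0945  0.3638  0.0372] rms px 0.54 post 0.8364 0.0105
('side',) [ 0.5579 -0.0949  0.3387  0.037 ] rms px 0.48 post 0.8361 0.0031
```

```bash
cat >> h.py <<'E'
def to(P,yaw=None,o=None):
    """tool-frame delta in units to reach TCP P with tool down and tool-x yaw"""
    o=o or get_obs();r=R.from_quat(o['ee_rot'])
    d=r.inv().apply(np.array(P)-o['position'])/.04
    m=r.as_matrix()
    y=np.arctan2(m[1,0],m[0,0]) if yaw is None else yaw
    T=R.from_matrix(np.array([[np.cos(y),np.sin(y),0],[np.sin(y),-np.cos(y),0],[0,0,-1]]))
    rv=(r.inv()*T).as_rotvec()/np.radians(8)
    print('t',round(o['clock'],2),'pos',o['position'].round(4),'yaw',round(float(np.arctan2(m[1,0],m[0,0])),3),'shift units',d.round(2),'turn units',rv.round(2),'F',o['ft_force'].round(2),'g',round(o['grip_width'],3))
E
python3 -c "
from h import *
to([.4875,.3215,.36],.35)"
```

```text
t 0.15 pos [ 0.2053 -0.5901  0.3033] yaw 0.335 shift units [ 14.15 -19.21  -1.4 ] turn units [-0.01  0.   -0.11] F [-0.03 -0.1  -0.34] g 1.002
```

```bash
python3 -m crank '0.8 -0.6 -0.3 0 0 0 85;0.8 -0.6 -0.3 0 0 0 85;0.8 -0.7 -0.3 0 0 0 85;0.8 -0.7 -0.3 0 0 0 85;0.8 -0.7 -0.3 0 0 0 85;0.8 -0.7 -0.3 0 0 0 85;0.7 -0.8 -0.3 0 0 0 85;0.7 -0.8 -0.3 0 0 0 85;0.7 -0.8 -0.2 0 0 0 85;0.7 -0.8 0 0 0 0 85' 40; python3 -c "
from h import *
to([.4875,.3215,.36],.35)"
```

```text
clock: 1.15
position: [0.4014, -0.2086, 0.4078]
ee_rot: [0.987, 0.161, -0.002, -0.003]
ft_force: [0.7, -1.0, -0.2]
grip_width: 0.991
t 1.15 pos [ 0.4014 -0.2086  0.4078] yaw 0.324 shift units [  6.27 -11.87   1.24] turn units [-0.04  0.03 -0.18] F [ 0.74 -1.03 -0.2 ] g 0.991
```

```bash
python3 -m crank '0.4 -1 0 0 0 0 85;0.4 -1 0 0 0 0 85;0.5 -1 0 0 0 0 85;0.5 -1 0 0 0 0 85;0.5 -1 0 0 0 0 85;0.5 -1 0 0 0 0 85;0.5 -1 0 0 0 0 85;0.5 -1 0 0 0 0 85;0.5 -1 0 0 0 0 85;0.5 -1 0 0 0 0 85'; python3 -c "
from h import *
to([.4875,.3215,.36],.35)"
```

```text
clock: 2.15
position: [0.4544, 0.25, 0.4094]
ee_rot: [0.987, 0.16, -0.0, -0.0]
ft_force: [1.5, -1.2, 0.5]
grip_width: 0.994
t 2.15 pos [0.4544 0.25   0.4094] yaw 0.321 shift units [ 1.35 -1.43  1.24] turn units [-0.01  0.   -0.21] F [ 1.55 -1.25  0.46] g 0.994
```

```bash
python3 -m crank '0.3 -0.4 0.2 0 0 -0.1 85;0.3 -0.4 0.2 0 0 -0.1 85;0.3 -0.3 0.2 0 0 0 85;0.2 -0.2 0.2 0 0 0 85;0.2 -0.1 0.2 0 0 0 85;0 0 0.2 0 0 0 85;0 0 0 0 0 0 85;0 0 0 0 0 0 85;0 0 0 0 0 0 85;0 0 0 0 0 0 85'; python3 -c "
from h import *
o=get_obs();p,d=camera('wrist');cv2.imwrite('pics/w1.png',p[:,:,::-1])
to([.4875,.3215,.36],.35)
# project tail top predicted in wrist
m=camera_model('wrist')
def wp(P,o):
    t=R.from_quat(o['ee_rot']).inv().apply(np.array(P)-o['position']);H=m['hand_eye'];c=H[:3,:3].T@(t-H[:3,3])
    q=np.array([c[0],-c[1],-c[2]]);th=np.arctan2(np.hypot(q[0],q[1]),q[2]);a=np.arctan2(q[1],q[0]);return m['cx']+m['fx']*th*np.cos(a),m['cy']+m['fy']*th*np.sin(a)
print(wp([.4875,.3215,.225],o),wp([.4875,.3265,.225],o),wp([.4925,.3215,.225],o))
"
```

```text
clock: 3.15
position: [0.4838, 0.3283, 0.3582]
ee_rot: [0.984, 0.178, -0.002, -0.002]
ft_force: [-0.5, 0.1, -0.9]
grip_width: 0.998
t 3.2 pos [0.4838 0.3283 0.3582] yaw 0.357 shift units [ 0.03  0.19 -0.05] turn units [-0.03  0.02  0.05] F [ 0.31 -0.38 -0.22] g 0.996
(np.float64(265.5834904109665), np.float64(204.8222008573421)) (np.float64(259.1504870268205), np.float64(202.54566750540565)) (np.float64(268.0875356729611), np.float64(198.7219087711896))
```

View pics/w1.png

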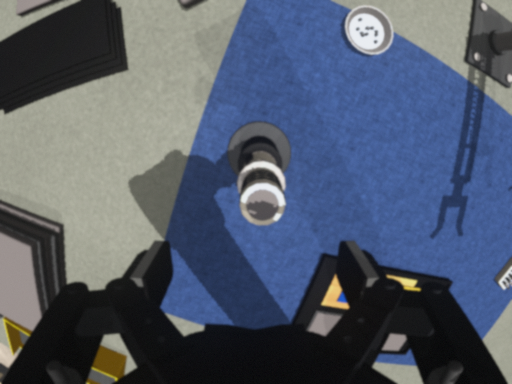

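The wrist view shows the driver's tail at (263,203), within 2 mm of the prediction. Next I'll centre and descend.

```bash
python3 -m crank '0.03 0.15 0 0 0 0 85;0 0 0 0 0 0 85;0 0 0.4 0 0 0 85;0 0 0.4 0 0 0 85;0 0 0.4 0 0 0 85;0 0 0.4 0 0 0 85;0 0 0.3 0 0 0 85;0 0 0.3 0 0 0 85;0 0 0.2 0 0 0 85;0 0 0 0 0 0 85'; python3 -c "
from h import *
to([.4872,.323,.259],.35)"
```

```text
clock: 4.2
position: [0.4867, 0.3216, 0.2539]
ee_rot: [0.984, 0.177, -0.002, -0.001]
ft_force: [0.4, 0.7, 0.3]
grip_width: 0.994
t 4.2 pos [0.4867 0.3216 0.2539] yaw 0.356 shift units [ 0.02 -0.03 -0.13] turn units [-0.03  0.02  0.04] F [0.36 0.73 0.34] g 0.994
```

```bash
python3 -m crank '0.02 -0.03 -0.12 0 0 0 85;0 0 0 0 0 0 20;0 0 0 0 0 0 20;0 0 0 0 0 0 20;0 0 0 0 0 0 20;0 0 0 0 0 0 20;0 0 0 0 0 0 20;0 0 0 0 0 0 20;0 0 0 0 0 0 20;0 0 0 0 0 0 20' 50; python3 -c "
from h import *
to([.4872,.323,.259],.35)"
```

```text
clock: 5.2
position: [0.4878, 0.3238, 0.2615]
ee_rot: [0.984, 0.177, -0.0, -0.002]
ft_force: [0.3, -0.6, -0.3]
grip_width: 0.383
t 5.2 pos [0.4878 0.3238 0.2615] yaw 0.356 shift units [-0.02  0.01  0.06] turn units [-0.03 -0.    0.04] F [ 0.3  -0.58 -0.33] g 0.383
```

```bash
python3 -m crank '0 0 -0.1 0 0 0 20;0 0 -0.2 0 0 0 20;0 0 -0.3 0 0 0 20;0 0 -0.4 0 0 0 20;0 0 -0.4 0 0 0 20;0 0 -0.4 0 0 0 20;0 0 -0.4 0 0 0 20;0 0 -0.4 0 0 0 20;0 0 -0.4 0 0 0 20;0 0 -0.3 0 0 0 20'; python3 -c "
from h import *
to([.5,.323,.4],.35)
for n in('scene','side'):
  p,d=camera(n);cv2.imwrite(f'pics/{n}2.png',p[:,:,::-1])
"
```

```text
clock: 6.2
position: [0.4866, 0.3226, 0.4027]
ee_rot: [0.984, 0.178, -0.002, -0.002]
ft_force: [0.8, 0.9, -4.1]
grip_width: 0.383
t 6.2 pos [0.4866 0.3226 0.4027] yaw 0.357 shift units [0.32 0.11 0.07] turn units [-0.03  0.02  0.05] F [ 0.85  0.91 -4.08] g 0.383
```

View pics/scene2.png

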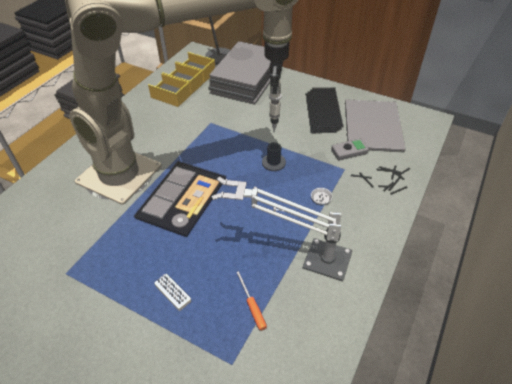

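View pics/side2.png

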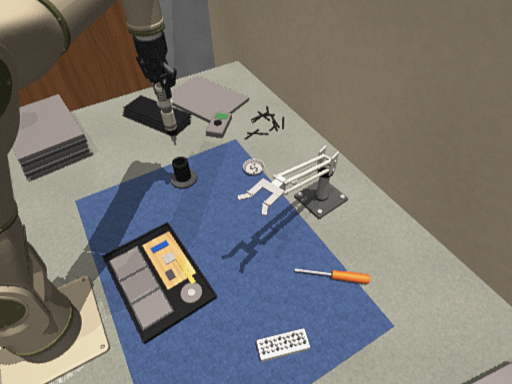

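The driver is out with the holster still in place, and the wrist reads about 4 N. Next I'll go to the pre-insert point.

```bash
python3 -m crank '-0.2 0.4 0 0 0 0 20;-0.4 0.8 0 0 0 0 20;-0.4 0.9 0 0 0 0 20;-0.4 0.9 0 0 0 0 20;-0.4 0.9 0 0 0 0 20;-0.4 0.9 0 0 0 0 20;-0.4 0.9 0 0 0 0 20;-0.4 0.9 0 0 0 0 20;-0.4 0.7 0 0 0 0 20;-0.3 0.4 0 0 0 0 20'; python3 -c "
from h import *
to([.44,-.127,.395],.35)
"
```

```text
clock: 7.3
position: [0.4517, -0.0274, 0.3943]
ee_rot: [0.983, 0.181, -0.005, -0.004]
ft_force: [0.4, 0.3, -4.4]
grip_width: 0.384
t 7.3 pos [ 0.4517 -0.0274  0.3943] yaw 0.364 shift units [-1.16  2.22 -0.03] turn units [-0.06  0.06  0.1 ] F [ 0.43  0.35 -4.41] g 0.384
```

```bash
python3 -m crank '-0.3 0.4 0 0 0 0 20;-0.3 0.5 0 0 0 0 20;-0.2 0.5 0 0 0 0 20;-0.1 0.4 0 0 0 0 20;-0.1 0.2 0 0 0 0 20;0 0 0 -0.06 0.06 0.1 20;0 0 0 0 0 0 20;0 0 0 0 0 0 20;0 0 0 0 0 0 20;0 0 0 0 0 0 20'; python3 -c "
from h import *
to([.44,-.127,.3935],.35)
for n in('scene','side'):
  p,d=camera(n);cv2.imwrite(f'pics/{n}3.png',p[:,:,::-1])
crop('pics/scene3.png','pics/s31.png',190,120,270,220,6)
crop('pics/side3.png','pics/s32.png',200,110,310,220,6)
"
```

```text
clock: 8.3
position: [0.4403, -0.1194, 0.3905]
ee_rot: [0.985, 0.173, -0.002, -0.001]
ft_force: [0.2, -1.1, -4.3]
grip_width: 0.385
t 8.3 pos [ 0.4403 -0.1194  0.3905] yaw 0.348 shift units [-0.07  0.18 -0.08] turn units [-0.02  0.03 -0.01] F [ 0.16 -1.13 -4.29] g 0.385
```

View pics/s31.png

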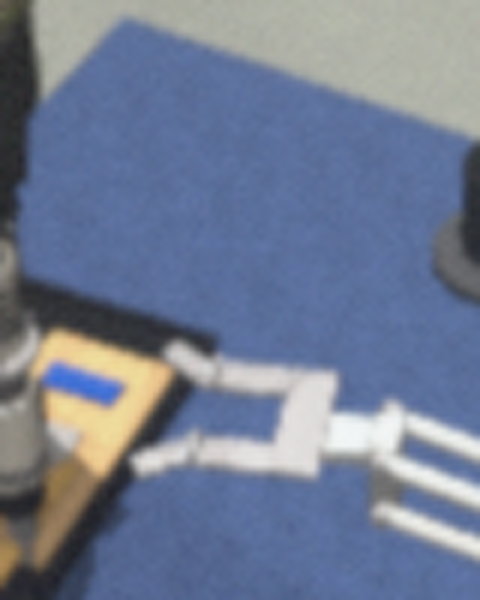

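View pics/s32.png

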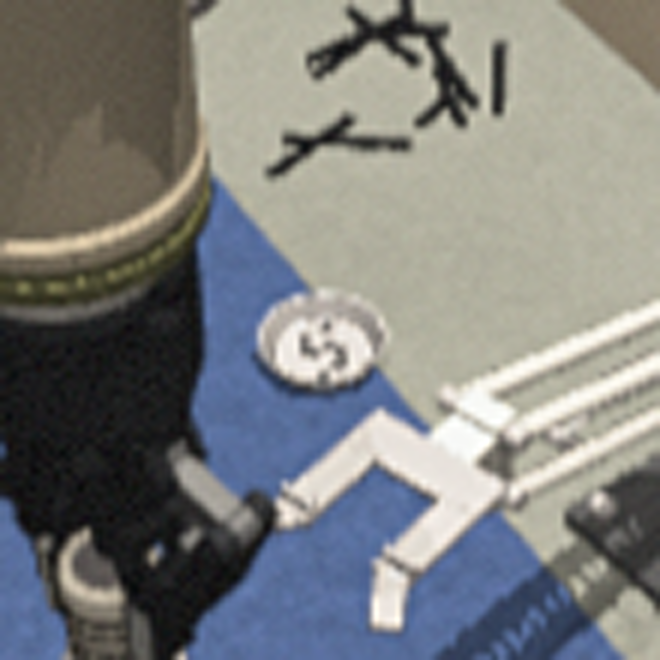

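```bash
python3 -c "
from h import *
crop('pics/scene3.png','pics/s33.png',150,140,240,240,8)
im=cv2.imread('pics/s33.png')
a=np.linspace(0,2*np.pi,40)
for z,c,r in((.294,(0,0,255),.022),(.301,(0,255,0),.022),(.214,(255,0,255),.018),(.272,(255,255,0),.018)):
  P=np.c_[.4403+r*np.cos(a),-.1194+r*np.sin(a),0*a+z];q=(proj('scene',P)-[150,140])*8+3.5
  cv2.polylines(im,[q.round().astype(int)],True,c,1)
cv2.imwrite('pics/s34.png',im[:, :600])
"
```

```text
(no output)
```

View pics/s33.png

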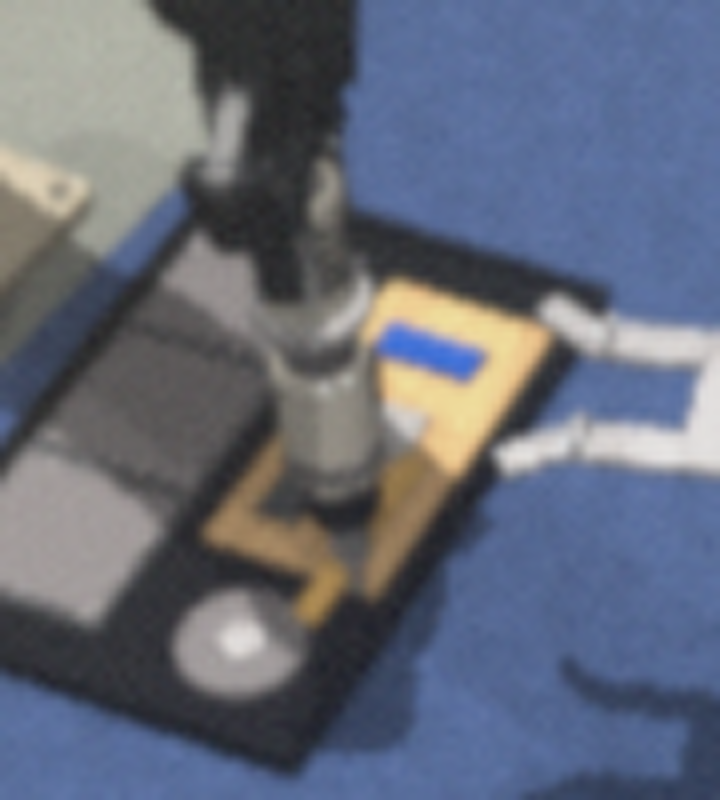

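View pics/s34.png

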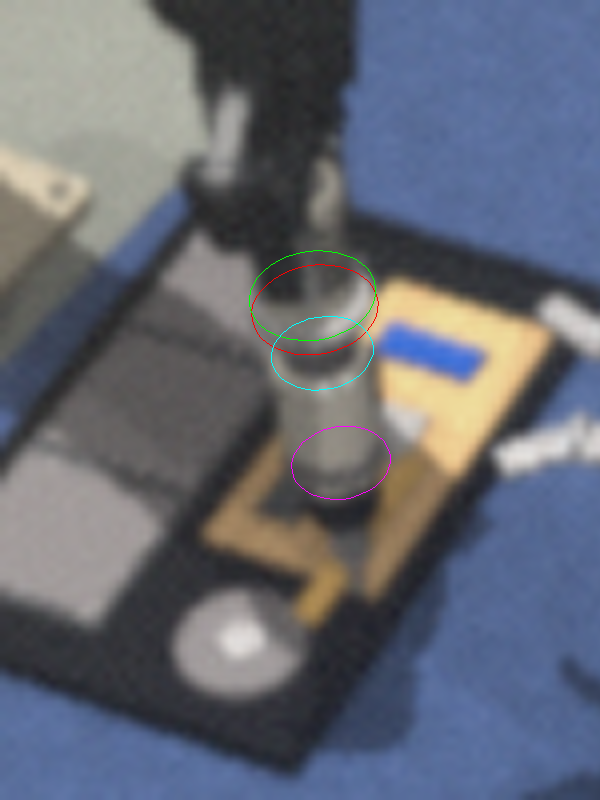

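```bash
python3 -m crank '0 0.2 -0.08 0 0 0 20;0 0.2 0 0 0 0 20;0 0 0 0 0 0 20;0.15 0 0 -0.02 0.03 0 20;0.2 0 0 0 0 0 20;0.2 0 0 0 0 0 20;0.2 0 0 0 0 0 20;0.1 0 0 0 0 0 20;0 0 0 0 0 0 20;0 0 0 0 0 0 20'
cat >> h.py <<'E'
SEAT=np.array([.559,-.0943,.286]);PSI=.35
def rel(o=None):
    o=o or get_obs();q=R.from_euler('z',-PSI).apply(o['position']-[0,0,.0965]-SEAT)
    print('collar in fork frame mm',(q*1000).round(1))
def over(n,i,u0,v0,u1,v1,k,o=None):
    o=o or get_obs();p,d=camera(n);f=f'pics/{n}{i}.png';cv2.imwrite(f,p[:,:,::-1]);g=f'pics/{n}{i}c.png';crop(f,g,u0,v0,u1,v1,k)
E
python3 -c "
from h import *
to([.47,-.127,.3935],.35);rel();over('scene',4,160,140,260,240,6)
"
```

```text
clock: 9.4
position: [0.4819, -0.1228, 0.3936]
ee_rot: [0.985, 0.174, 0.001, -0.0]
ft_force: [-0.8, -0.5, -3.7]
grip_width: 0.385
t 9.4 pos [ 0.4819 -0.1228  0.3936] yaw 0.349 shift units [-0.31 -0.    0.  ] turn units [-0.   -0.01 -0.01] F [-0.78 -0.5  -3.67] g 0.385
collar in fork frame mm [-82.2  -0.3  11.1]
```

View pics/scene4c.png

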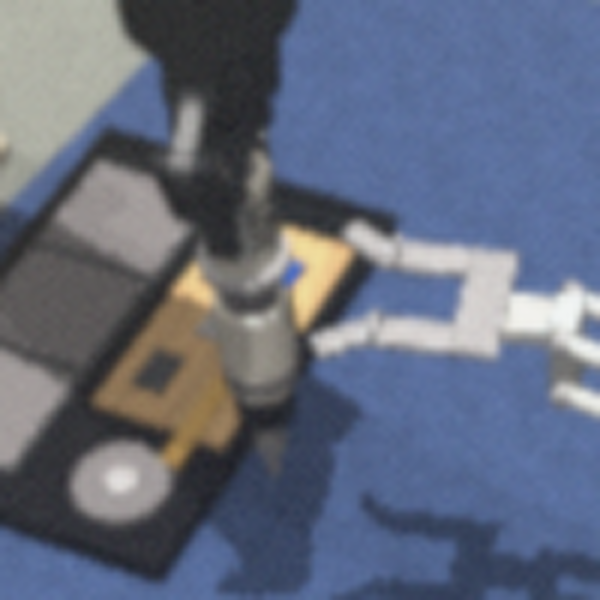

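```bash
cat >> h.py <<'E'
def draw(n,i,u0,v0,u1,v1,k,pos,seat=None,psi=None):
    im=cv2.imread(f'pics/{n}{i}c.png');seat=SEAT if seat is None else seat;psi=PSI if psi is None else psi
    f=lambda P:((proj(n,P)-[u0,v0])*k+(k-1)/2).round().astype(int)
    F=R.from_euler('z',psi)
    pl=np.array([(-.019,.032,0),(.037,.032,0),(.037,-.032,0),(-.019,-.032,0),(-.019,-.016,0),(.016,-.016,0),(.016,.016,0),(-.019,.016,0)])
    cv2.polylines(im,[f(F.apply(pl)+seat)],True,(0,0,255),1)
    a=np.linspace(0,2*np.pi,40);c=np.array(pos)-[0,0,.0965]
    for z,r,col in((0,.022,(0,255,0)),(-.022,.014,(255,255,0)),(-.022,.018,(255,0,255)),(-.08,.018,(255,0,255))):
        cv2.polylines(im,[f(c+np.c_[r*np.cos(a),r*np.sin(a),0*a+z])],True,col,1)
    cv2.imwrite(f'pics/{n}{i}d.png',im)
E
python3 -c "
from h import *
draw('scene',4,160,140,260,240,6,get_obs()['position'])
"
```

```text
(no output)
```

View pics/scene4d.png

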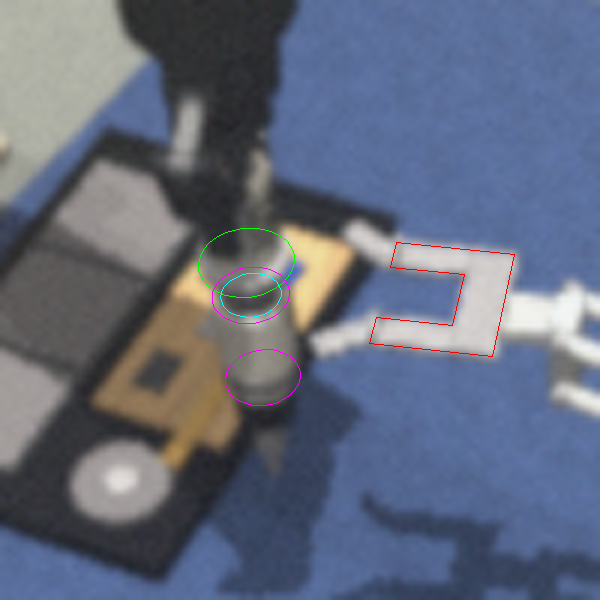

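```bash
python3 -m crank '0.1 0 0 0 0 0 20;0.1 0 0 0 0 0 20;0.1 0 0 0 0 0 20;0.1 0 0 0 0 0 20;0.1 0 0 0 0 0 20;0.1 0 0 0 0 0 20;0.1 0 0 0 0 0 20;0.08 0 0 0 0 0 20;0.05 0 0 0 0 0 20;0 0 0 0 0 0 20'; python3 -c "
from h import *
to(get_obs()['position'],.35);rel();over('scene',5,180,140,280,240,6);over('side',5,180,110,300,220,6);o=get_obs()
draw('scene',5,180,140,280,240,6,o['position'])
"
```

```text
clock: 10.45
position: [0.5156, -0.1109, 0.3937]
ee_rot: [0.985, 0.173, 0.001, -0.0]
ft_force: [-0.4, -0.6, -4.4]
grip_width: 0.382
t 10.45 pos [ 0.5156 -0.1109  0.3937] yaw 0.348 shift units [0. 0. 0.] turn units [-0.   -0.01 -0.02] F [-0.35 -0.56 -4.42] g 0.382
collar in fork frame mm [-46.5  -0.7  11.2]
```

View pics/scene5c.png

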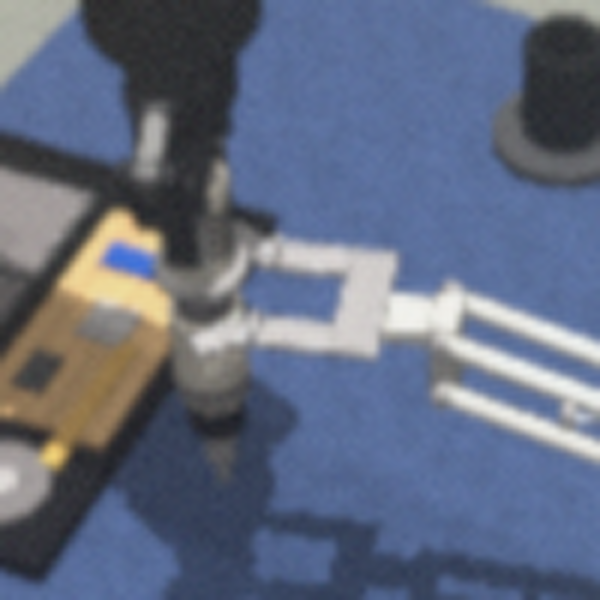

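View pics/side5c.png

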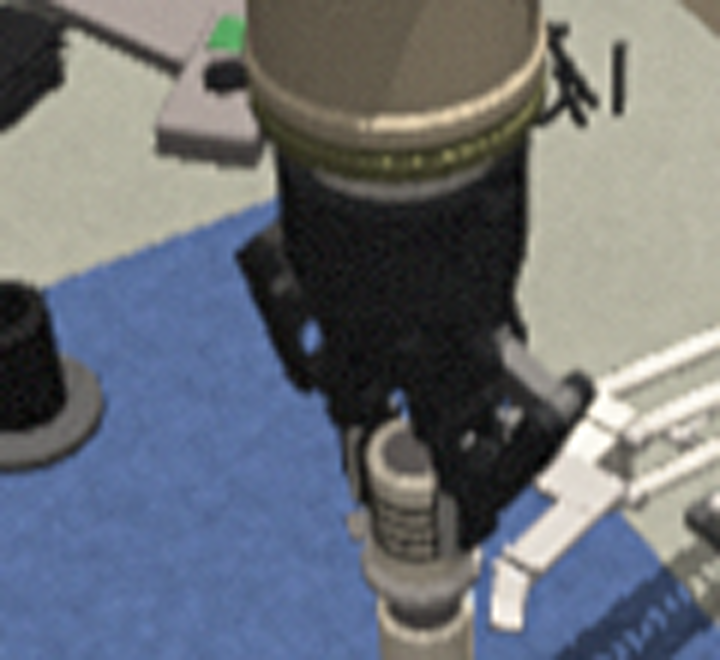

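View pics/scene5d.png

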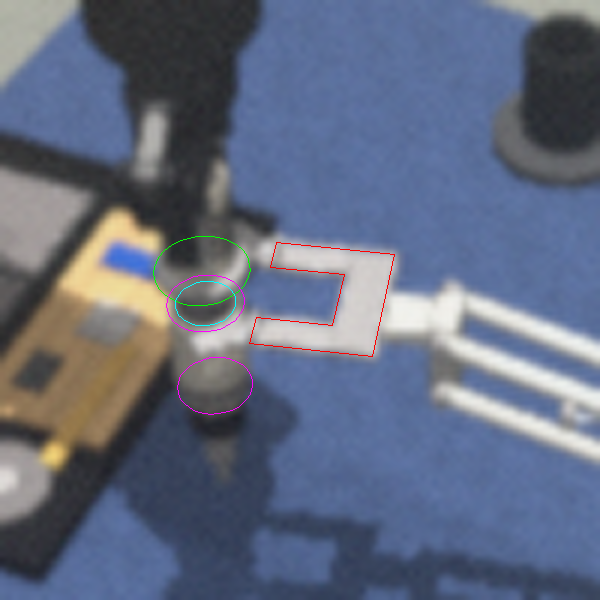

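```bash
python3 -m crank '0.07 0 0 0 0 0 20;0.08 0 0 0 0 0 20;0.08 0 0 0 0 0 20;0.08 0 0 0 0 0 20;0.08 0 0 0 0 0 20;0.08 0 0 0 0 0 20;0.08 0 0 0 0 0 20;0.08 0 0 0 0 0 20;0.06 0 0 0 0 0 20;0 0 0 0 0 0 20'; python3 -c "
from h import *
to(get_obs()['position'],.35);rel();over('scene',6,180,140,280,240,6)
draw('scene',6,180,140,280,240,6,get_obs()['position'])
"
```

```text
clock: 11.55
position: [0.5435, -0.101, 0.3936]
ee_rot: [0.985, 0.173, 0.0, -0.0]
ft_force: [0.1, -0.3, -3.8]
grip_width: 0.383
t 11.55 pos [ 0.5435 -0.101   0.3936] yaw 0.347 shift units [0. 0. 0.] turn units [ 0.   -0.01 -0.02] F [ 0.11 -0.27 -3.76] g 0.383
collar in fork frame mm [-16.9  -0.9  11.1]
```

View pics/scene6c.png

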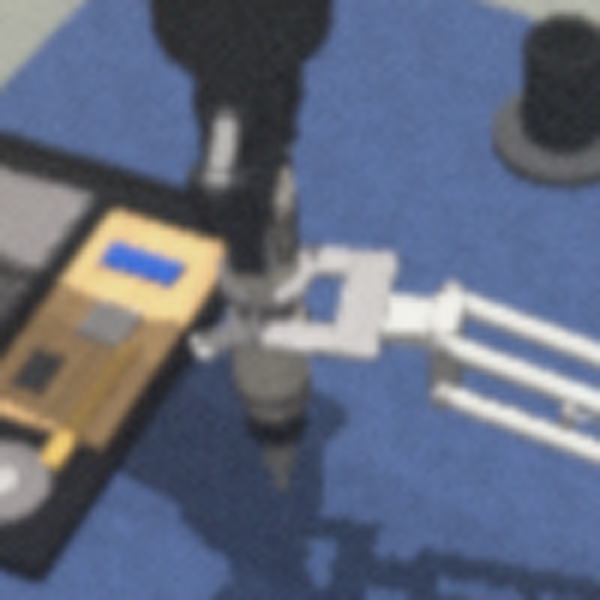

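View pics/scene6d.png

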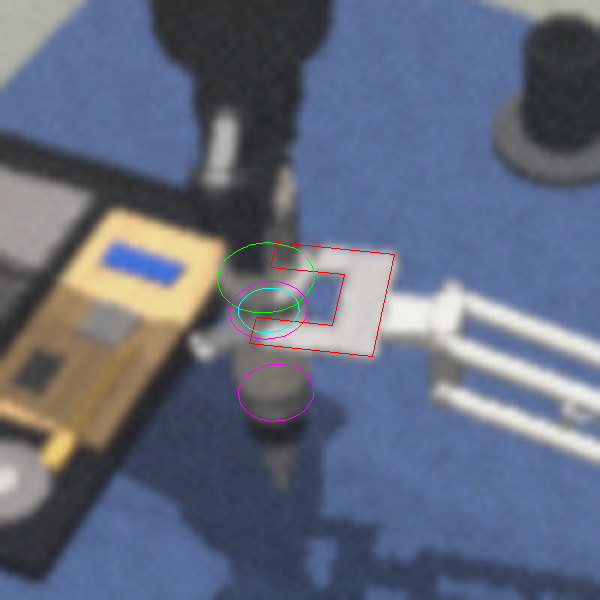

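```bash
python3 -m crank '0.06 -0.01 0 0 0 0 20;0.07 -0.01 0 0 0 0 20;0.07 0 0 0 0 0 20;0.07 0 0 0 0 0 20;0.06 0 0 0 0 0 20;0.04 0 0 0 0 0 20;0 0 0 0 0 0 20;0 0 0 0 0 0 20;0 0 0 0 0 0 20;0 0 0 0 0 0 20'; python3 -c "
from h import *
to(get_obs()['position'],.35);rel();over('scene',7,200,150,280,230,8);over('side',7,180,130,300,220,6)
draw('scene',7,200,150,280,230,8,get_obs()['position']);draw('side',7,180,130,300,220,6,get_obs()['position'])
"
```

```text
clock: 12.6
position: [0.5581, -0.0951, 0.3937]
ee_rot: [0.985, 0.172, 0.0, 0.0]
ft_force: [0.7, -0.1, -4.8]
grip_width: 0.386
t 12.6 pos [ 0.5581 -0.0951  0.3937] yaw 0.346 shift units [0. 0. 0.] turn units [ 0.   -0.   -0.03] F [ 0.69 -0.11 -4.77] g 0.386
collar in fork frame mm [-1.1 -0.4 11.2]
```

View pics/scene7c.png

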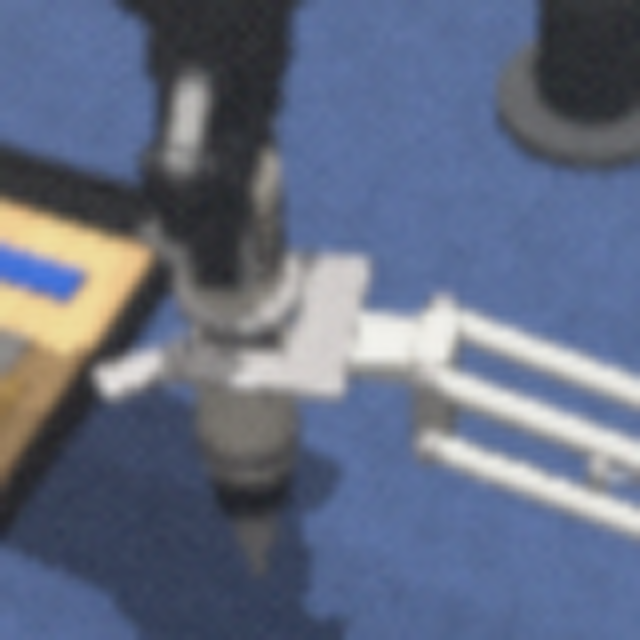

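View pics/scene7d.png

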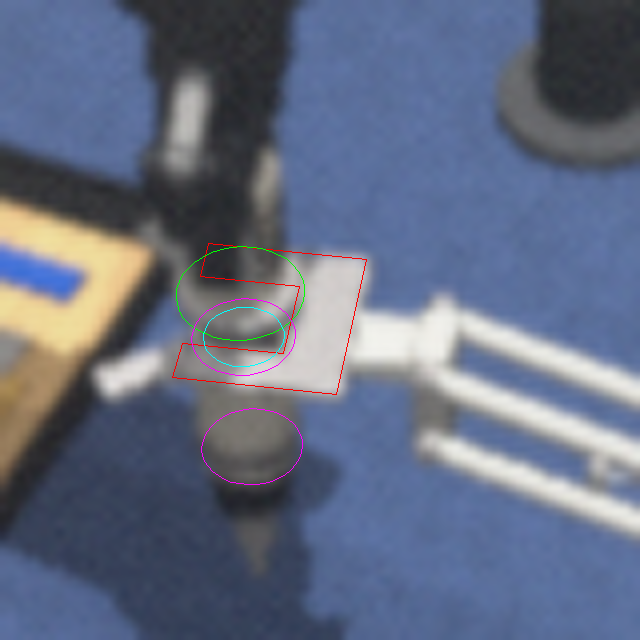

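View pics/side7d.png

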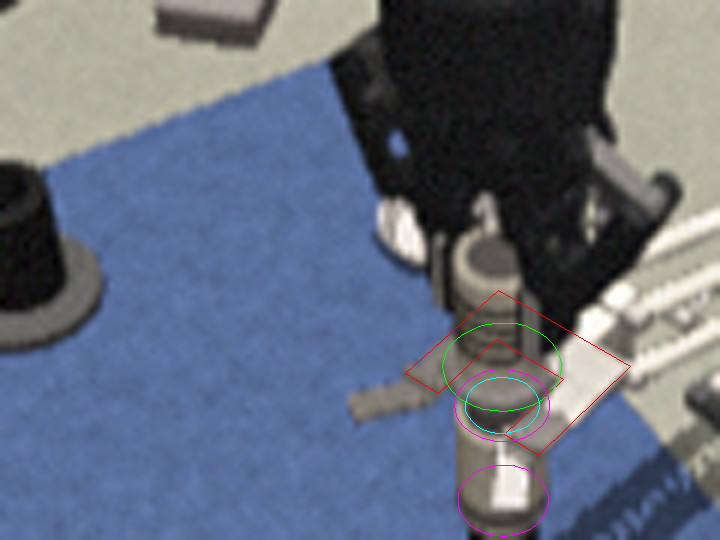

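Neck is in the slot about 1 mm short of the seat, and the fork hasn't moved. Next I'll lower onto the plate and follow the arc.

```bash
python3 -m crank '0 0 0.06 0 0 0 20;0 0 0.06 0 0 0 20;0 0 0.06 0 0 0 20;0 0 0.05 0 0 0 20;0 0 0.05 0 0 0 20;-0.02 0 0.05 0 0 0 20;-0.02 0 0.05 0 0 0 20;-0.02 0 0.05 0 0 0 20;-0.02 0 0.05 0 0 0 20;0 0 0 0 0 0 20'
cat >> h.py <<'E'
def arc():
    o=get_obs();q=R.from_euler('z',-PSI).apply(o['position']-[0,0,.0965]-SEAT)*1000
    s=-q[2];r=np.arcsin((97.35-max(s,0))/250);x=-(250*np.cos(r)-230.27)
    print('sink',s.round(1),'collar x,y rel seat on arc',(q[0]-x).round(1),q[1].round(1),'d(x)/d(sink)',-np.tan(r).round(3),'F',o['ft_force'].round(2),'torque',o['torque'].round(2),'grip',o['grip_width'],'t',o['clock'])
E
python3 -c "
from h import *
arc();over('scene',8,200,150,280,230,8)"
```

```text
clock: 13.7
position: [0.5549, -0.0962, 0.3729]
ee_rot: [0.985, 0.172, 0.001, 0.0]
ft_force: [0.6, 0.7, -3.4]
grip_width: 0.382
sink 9.6 collar x,y rel seat on arc -0.7 -0.3 d(x)/d(sink) -0.375 F [ 0.57  0.65 -3.35] torque [ 0.09 -0.09  0.04] grip 0.38237109255484386 t 13.7
```

View pics/scene8c.png

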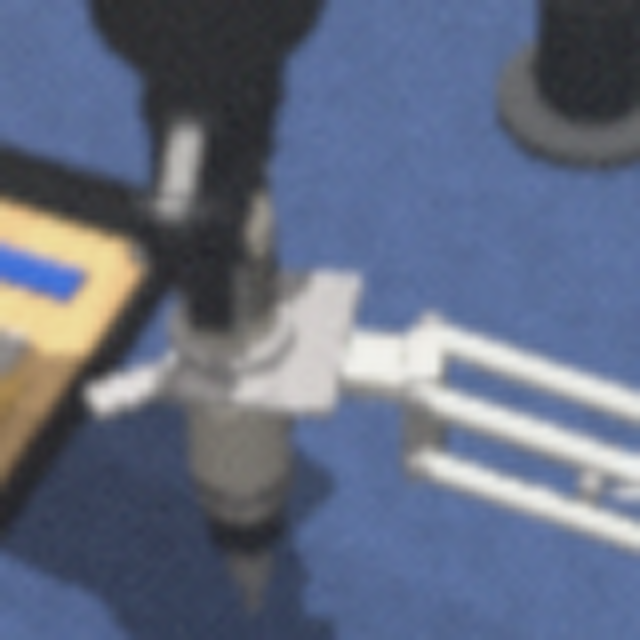

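The collar is on the plate and the fork has sunk about 10 mm. I'll keep following.

```bash
python3 -m crank '-0.02 0 0.05 0 0 0 20;-0.02 0 0.06 0 0 0 20;-0.02 0 0.06 0 0 0 20;-0.02 0 0.06 0 0 0 20;-0.02 0 0.06 0 0 0 20;-0.02 0 0.06 0 0 0 20;-0.01 0 0.06 0 0 0 20;-0.01 0 0.06 0 0 0 20;-0.01 0 0.05 0 0 0 20;0 0 0 0 0 0 20'; python3 -c "
from h import *
arc()"
```

```text
clock: 14.75
position: [0.5485, -0.0986, 0.351]
ee_rot: [0.985, 0.172, 0.0, 0.0]
ft_force: [-0.8, 0.9, -1.7]
grip_width: 0.386
sink 31.5 collar x,y rel seat on arc -0.4 -0.4 d(x)/d(sink) -0.273 F [-0.83  0.93 -1.72] torque [0.05 0.21 0.02] grip 0.3864369441284567 t 14.75
```

```bash
python3 -m crank '-0.01 0 0.05 0 0 0 20;-0.01 0 0.05 0 0 0 20;-0.01 0 0.05 0 0 0 20;-0.01 0 0.05 0 0 0 20;-0.01 0 0.05 0 0 0 20;-0.01 0 0.04 0 0 0 20;-0.01 0 0.03 0 0 0 20;0 0 0 0 0 0 20;0 0 0 0 0 0 20;0 0 0 0 0 0 20'; python3 -c "
from h import *
arc()"
python3 -m crank '0 0 0 0 0 0 20;0 0 0 0 0 0 20;0 0 0 0 0 0 20;0 0 0 0 0 0 20;0 0 0 0 0 0 20;0 0 0 0 0 0 20;0 0 0 0 0 0 20;0 0 0 0 0 0 20;0 0 0 0 0 0 20;0 0 0 0 0 0 20'; python3 -c "
from h import *
arc();
for i in range(6):
  camera('scene');o=get_obs();print(o['ft_force'].round(2))"
```

```text
clock: 15.75
position: [0.5457, -0.0997, 0.3376]
ee_rot: [0.985, 0.172, 0.001, 0.001]
ft_force: [-1.9, 0.3, -0.4]
grip_width: 0.38
sink 44.9 collar x,y rel seat on arc -0.2 -0.6 d(x)/d(sink) -0.214 F [-1.91  0.31 -0.39] torque [0.01 0.49 0.04] grip 0.3804456270610604 t 15.75
clock: 16.75
position: [0.5457, -0.0997, 0.3377]
ee_rot: [0.985, 0.172, 0.001, 0.001]
ft_force: [-2.2, -0.9, -0.1]
grip_width: 0.384
sink 44.8 collar x,y rel seat on arc -0.2 -0.5 d(x)/d(sink) -0.215 F [-2.16 -0.86 -0.11] torque [0.02 0.4  0.08] grip 0.3838037313898682 t 16.75
[-1.21 -1.23  0.2 ]
[-1.52 -0.86  0.12]
[-2.34 -0.7   0.02]
[-2.22 -0.1   0.09]
[-2.27 -0.39 -0.26]
[-2.2  -0.15  0.57]
```

Vertical load is near zero, but about 2 N pushes outward, so the neck is leaning on the slot's closed end. I'll ease outward.

```bash
python3 -m crank '-0.02 0 0 0 0 0 20;-0.02 0 0 0 0 0 20;0 0 0 0 0 0 20;0 0 0 0 0 0 20;0 0 0 0 0 0 20;0 0 0 0 0 0 20;0 0 0 0 0 0 20;0 0 0 0 0 0 20;0 0 0 0 0 0 20;0 0 0 0 0 0 20'; python3 -c "
from h import *
arc();L=[]
for i in range(8):
  p,d=camera('scene');L.append(get_obs()['ft_force'])
L=np.array(L);print(L.mean(0).round(2),L.std(0).round(2))
over('scene',9,200,150,280,230,8);over('side',9,180,130,300,220,6)"
```

```text
clock: 18.05
position: [0.5451, -0.0999, 0.3381]
ee_rot: [0.985, 0.172, 0.002, 0.001]
ft_force: [0.8, 1.3, -1.3]
grip_width: 0.386
sink 44.4 collar x,y rel seat on arc -0.9 -0.4 d(x)/d(sink) -0.217 F [ 0.81  1.31 -1.35] torque [ 0.06 -0.04 -0.01] grip 0.3863597251893381 t 18.05
[ 0.42 -0.02 -0.36] [0.73 0.48 0.59]
```

View pics/scene9c.png

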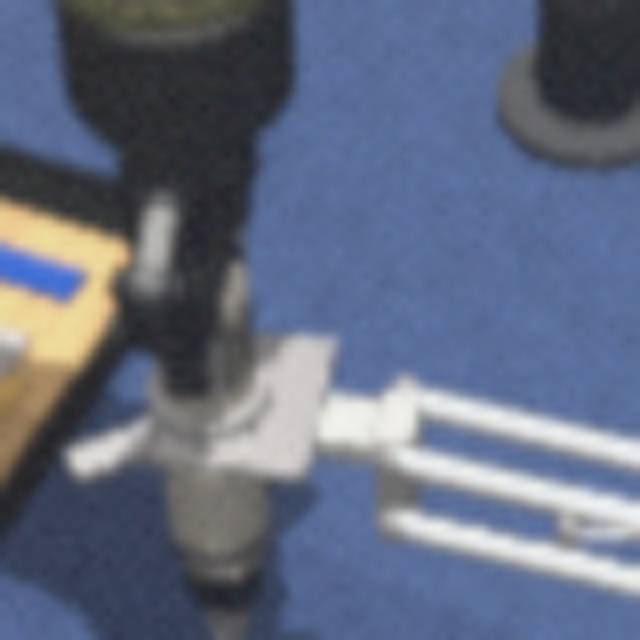

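View pics/side9c.png

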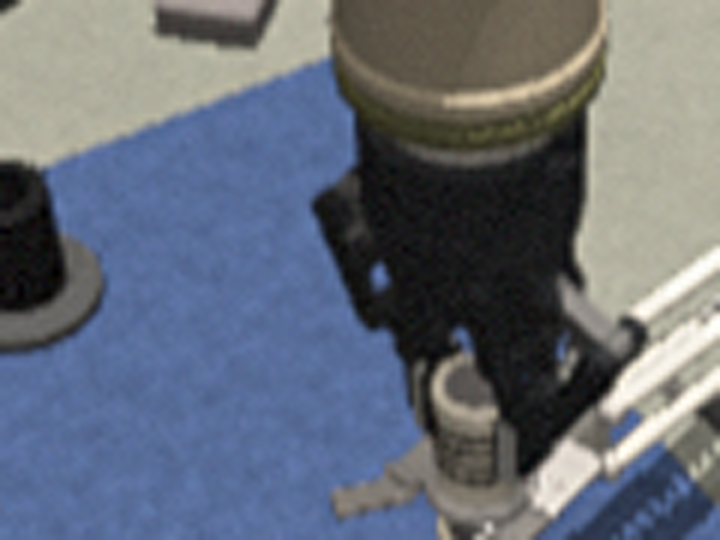

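```bash
python3 -m crank '0 0 0.05 0 0 0 20;-0.02 0 0.05 0 0 0 20;0 0 0 0 0 0 20;0 0 0 0 0 0 20;0 0 0 0 0 0 20;0 0 0 0 0 0 20;0 0 0 0 0 0 20;0 0 0 0 0 0 20;0 0 0 0 0 0 20;0 0 0 0 0 0 20'; python3 -c "
from h import *
arc();L=[]
for i in range(16):
  p,d=camera('scene');L.append(get_obs()['ft_force'])
L=np.array(L);print(L.mean(0).round(2),L.std(0).round(2));arc()"
```

```text
clock: 19.55
position: [0.5443, -0.1002, 0.3339]
ee_rot: [0.985, 0.172, 0.002, 0.001]
ft_force: [0.4, 0.3, -0.5]
grip_width: 0.382
sink 48.6 collar x,y rel seat on arc -0.9 -0.5 d(x)/d(sink) -0.199 F [ 0.36  0.34 -0.5 ] torque [ 0.17  0.01 -0.02] grip 0.3824561166067177 t 19.55
[-0.06  0.19 -0.47] [0.48 0.35 0.39]
sink 48.6 collar x,y rel seat on arc -0.9 -0.5 d(x)/d(sink) -0.199 F [ 0.18  0.11 -0.32] torque [ 0.01 -0.02  0.05] grip 0.38515176134451296 t 20.35
```

```bash
python3 -m crank '0 0 0.05 0 0 0 20;-0.02 0 0.04 0 0 0 20;0 0 0 0 0 0 20;0 0 0 0 0 0 20;0 0 0 0 0 0 20;0 0 0 0 0 0 20;0 0 0 0 0 0 20;0 0 0 0 0 0 20;0 0 0 0 0 0 20;0 0 0 0 0 0 20'; python3 -c "
from h import *
arc();L=[]
for i in range(20):
  p,d=camera('scene');L.append(get_obs()['ft_force'])
L=np.array(L);print(L.mean(0).round(2),L.std(0).round(2));arc()
over('scene',10,200,150,280,230,8);over('side',10,180,130,300,220,6)"
```

```text
clock: 21.35
position: [0.5436, -0.1004, 0.3301]
ee_rot: [0.985, 0.172, 0.002, 0.001]
ft_force: [0.2, 0.2, -0.1]
grip_width: 0.389
sink 52.4 collar x,y rel seat on arc -0.9 -0.5 d(x)/d(sink) -0.183 F [ 0.2   0.22 -0.11] torque [ 0.13 -0.04  0.05] grip 0.3885449174887042 t 21.35
[0.13 0.32 0.01] [0.53 0.5  0.55]
sink 52.5 collar x,y rel seat on arc -1.0 -0.5 d(x)/d(sink) -0.183 F [0.49 0.78 0.26] torque [ 0.11 -0.01  0.04] grip 0.38637898881108007 t 22.35
```

View pics/scene10c.png

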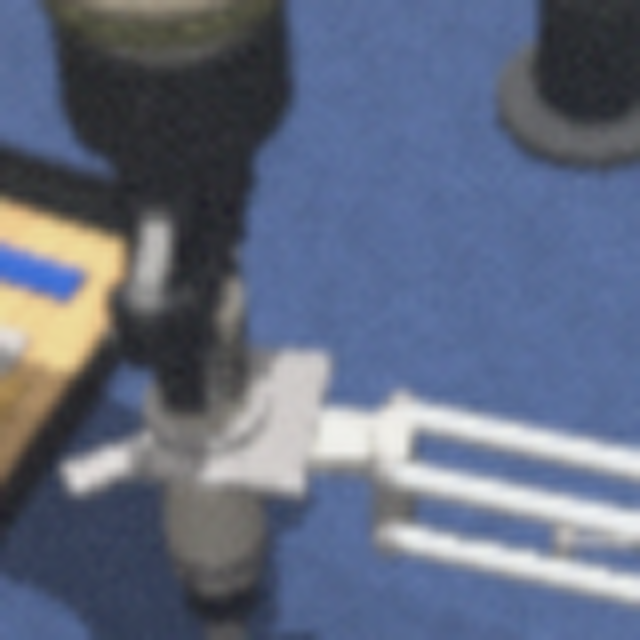

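Balance is good: mean Fz is 0.0 N at 52 mm of sink. I'll release gradually.

```bash
python3 -m crank '0 0 0 0 0 0 31;0 0 0 0 0 0 33;0 0 0 0 0 0 34;0 0 0 0 0 0 35;0 0 0 0 0 0 36;0 0 0 0 0 0 37;0 0 0 0 0 0 38;0 0 0 0 0 0 40;0 0 0 0 0 0 42;0 0 0 0 0 0 44' 20; python3 -c "
from h import *
arc();over('scene',11,200,150,280,230,8);over('side',11,180,130,300,220,6)"
```

```text
clock: 23.45
position: [0.5435, -0.1007, 0.3301]
ee_rot: [0.985, 0.172, 0.002, 0.001]
ft_force: [0.5, -0.1, 1.1]
grip_width: 0.516
sink 52.4 collar x,y rel seat on arc -1.1 -0.7 d(x)/d(sink) -0.183 F [ 0.5  -0.05  1.07] torque [-0.02 -0.   -0.01] grip 0.5155336973035688 t 23.45
```

View pics/scene11c.png

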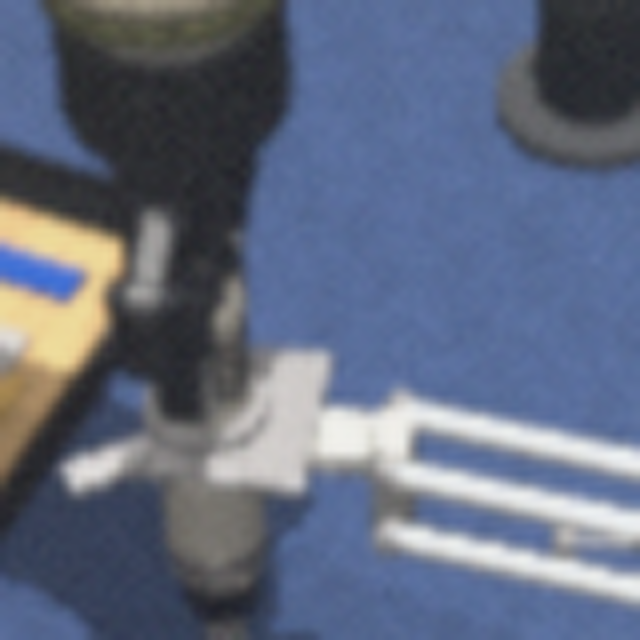

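View pics/side11c.png

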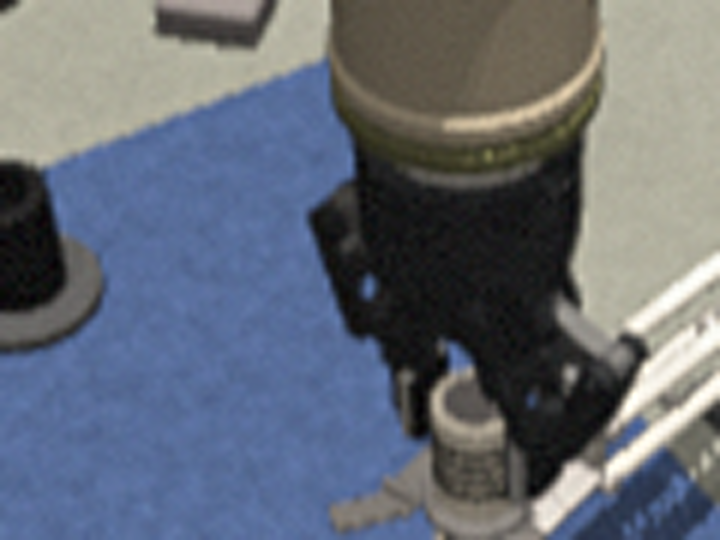

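```bash
python3 -m crank '0 0 0 0 0 0 48;0 0 0 0 0 0 52;0 0 0 0 0 0 56;0 0 0 0 0 0 60;0 0 0 0 0 0 62;0 0 0 0 0 0 62;0 0 0 0 0 0 62;0 0 -0.1 0 0 0 62;0 0 -0.1 0 0 0 62;0 0 -0.2 0 0 0 62'; python3 -c "
from h import *
arc();over('scene',12,200,150,280,230,8)"
```

```text
clock: 24.55
position: [0.5431, -0.1007, 0.3463]
ee_rot: [0.985, 0.172, 0.002, 0.001]
ft_force: [0.4, -0.4, -0.4]
grip_width: 0.725
sink 36.2 collar x,y rel seat on arc -5.0 -0.5 d(x)/d(sink) -0.252 F [ 0.4  -0.39 -0.41] torque [ 0.03  0.03 -0.02] grip 0.7246645266143841 t 24.55
```

View pics/scene12c.png

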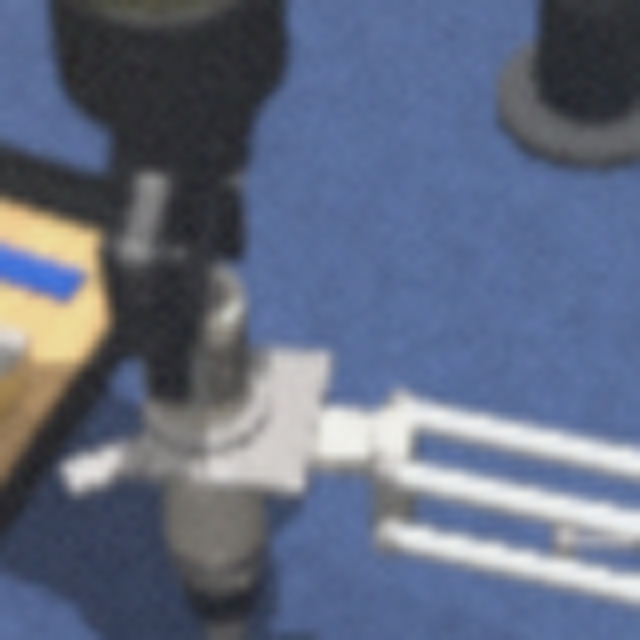

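Released; the arm has not moved. Now rise clear.

```bash
python3 -m crank '0 0 -0.2 0 0 0 62;0 0 -0.3 0 0 0 62;0 0 -0.4 0 0 0 62;0 0 -0.4 0 0 0 62;0 0 -0.4 0 0 0 62;0 0 -0.4 0 0 0 62;0 0 -0.4 0 0 0 62;0 0 -0.2 0 0 0 62;0 0 0 0 0 0 62;0 0 0 0 0 0 62'; python3 -m crank '0 0 0 0 0 0 62;0 0 0 0 0 0 62;0 0 0 0 0 0 62;0 0 0 0 0 0 62;0 0 0 0 0 0 62;0 0 0 0 0 0 62;0 0 0 0 0 0 62;0 0 0 0 0 0 62;0 0 0 0 0 0 62;0 0 0 0 0 0 62';python3 -c "
from h import *
arc();over('scene',13,180,130,280,230,6);over('side',13,180,130,310,230,6)"
```

```text
clock: 25.6
position: [0.5427, -0.0999, 0.4681]
ee_rot: [0.985, 0.172, 0.005, 0.002]
ft_force: [0.1, -0.2, -0.1]
grip_width: 0.728
clock: 26.6
position: [0.5422, -0.1001, 0.4657]
ee_rot: [0.985, 0.173, 0.003, 0.001]
ft_force: [0.1, -0.2, -0.2]
grip_width: 0.725
sink -83.2 collar x,y rel seat on arc -17.8 0.3 d(x)/d(sink) -0.423 F [ 0.14 -0.21 -0.22] torque [ 0.   -0.01 -0.03] grip 0.7252884991064915 t 26.6
```

View pics/scene13c.png

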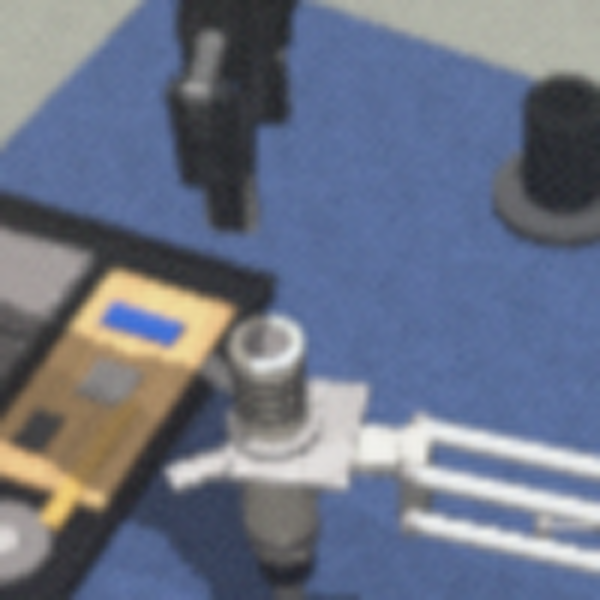

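View pics/side13c.png

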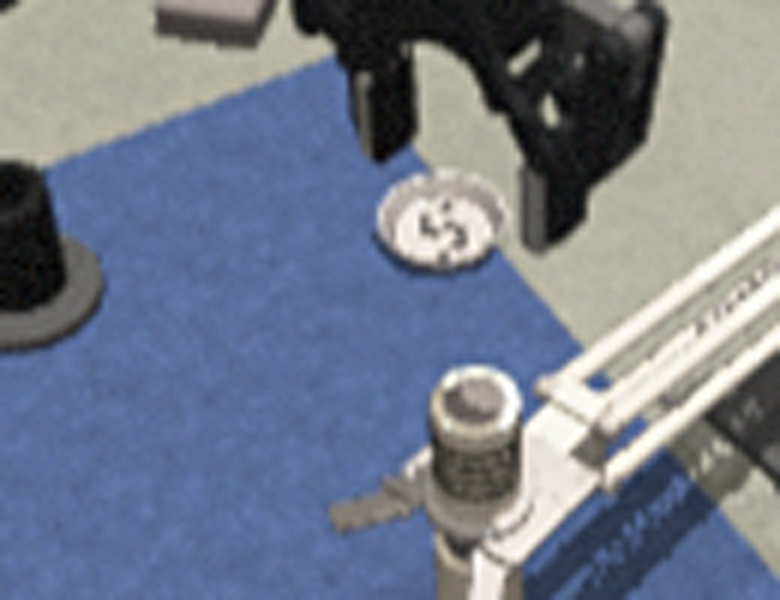

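View pics/scene13.png

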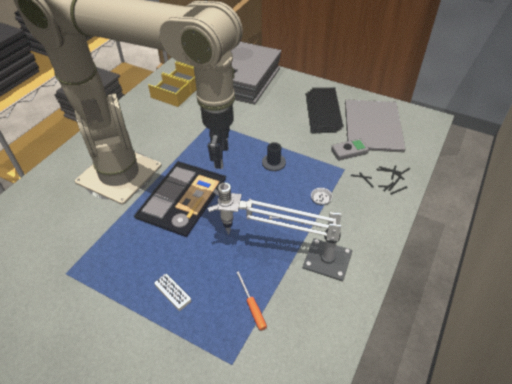

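```bash
python3 -c "
from h import *
for n,b in(('scene',(180,130)),('side',(180,130))):
  im=cv2.imread(f'pics/{n}13c.png');a=np.linspace(0,2*np.pi,60);c=np.array([.5435,-.1007,.3301-.0965])
  for z,r,col in((.06,.017,(0,0,255)),(.007,.022,(0,255,0)),(0,.022,(0,255,255)),(-.08,.018,(255,0,255))):
    q=((proj(n,c+np.c_[r*np.cos(a),r*np.sin(a),0*a+z])-b)*6+2.5).round().astype(int);cv2.polylines(im,[q],True,col,1)
  cv2.imwrite(f'pics/{n}13d.png',im)
"
```

```text
(no output)
```

View pics/scene13d.png

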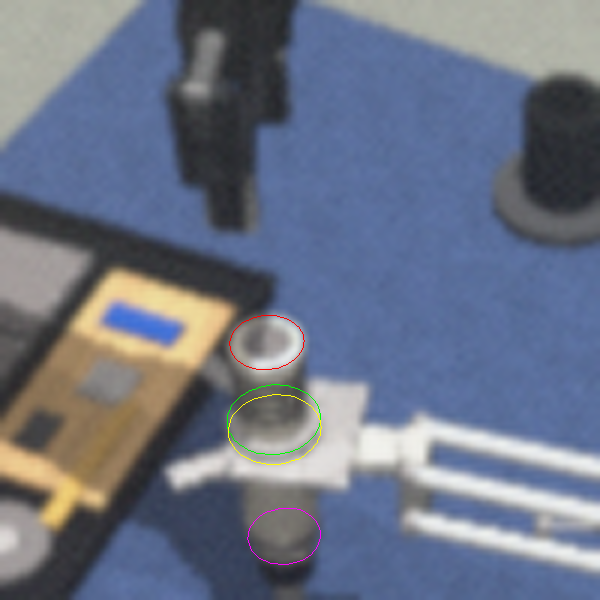

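View pics/side13d.png

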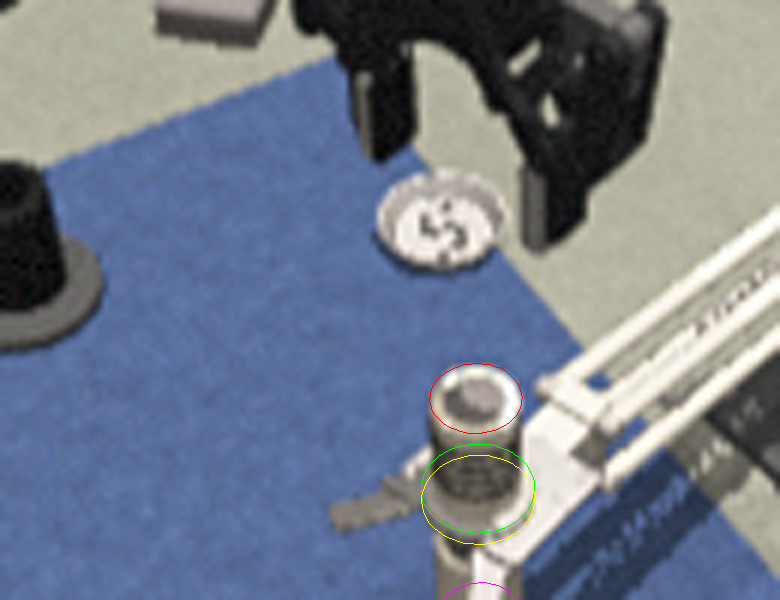

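The upright-driver model lies within about a pixel of the picture in both views: seated, level and at the expected height. The holster and the loose objects look unmoved, so I'm handing in.

```bash
python3 -c "
from workcell import *
hand_in()"
```

```text
the job is handed in; nothing more can be done
```

The driver hangs in the balancer fork by itself, and the job is handed in at about 27 s of the 67 s. I lifted it out of the holster, slid the neck into the slot above the tips, and lowered the collar onto the plate. I then followed the arm down about 52 mm until the vertical wrist force read 0.0 ± 0.1 N, opened the jaws gradually and backed straight up.

**Last checks:**
- In both camera views the collar is flat on the plate and the tail upright, within about a pixel of the expected pose.
- The seat is at about 0.234 m, below the 0.266 m limit, and the collar is about 1 mm from the seat's centre. Both figures come from the arm pose and the fork model, not from a direct measurement.
- The arm looked unmoved after release, and the gripper was about 80 mm clear above the driver with no load on it.
- By eye, the holster and the loose items look where they were at the start.

**Disagreements on the way:**
- **Neck against the slot end:** partway down, about 2 N of sideways push showed the neck leaning on the slot's closed end. I eased outward by under 1 mm and it went away.
- **Force sensor:** readings scatter by about 0.5 N, which leaves the balance point uncertain by a few millimetres. In one picture taken after the jaws had opened the sensor read +1.1 N, and it read close to zero in the next ones.
- **Fork angle:** the two cameras disagreed by about 0.025 rad, so I used the combined fit.

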